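Load the light sheet with dishes and set its two dimmers

ROBOT

A 7-joint arm with a two-finger parallel gripper is mounted at the origin on a cart in front of the work surface, level with it; the furniture and walls round the work are solid. World frame = base frame: x ahead of the robot, y to its left, z up, the work surface at z = 0. Lengths are in m, angles in rad, forces in N, time in s.
With the tool pointing down it reaches from about 0.425 to 0.925 m from the base axis. Payload 6.8 kg.
Tool frame: the origin (TCP) lies on the mounting face of the last link; the fingertips stand 173 mm ahead of it and the grasp point (between the pads) lies 155 mm ahead of it; z points along the fingers, y is the line along which they close (so a half turn about z gives the same grasp; the last joint's range is limited). The gripper opens to 85 mm and grips with 20 to 120 N. Pads are 22 mm wide; open, the fingers measure 114 mm over their backs; the gripper's body (76 mm by 85 mm) begins 54 mm behind the grasp point. The pads swing forward as they close: fully open they stand 13 mm farther back than shut.
Start: joints at [-1.282, 0.477, 0.022, 1.555, -0.011, 1.109, -0.083], TCP at [0.261, 0.623, 0.405] pointing down, gripper open.
Joint ranges: [-2.96, 2.96], [-0.34, 2.1], [-1.41, 1.46], [0.24, 2.44], [-1.37, 4.51], [0.17, 1.92], [-2.96, 2.96]. Speed limits (rad/s): [2.39, 2.39, 3.14, 3.14, 3.14, 3.14, 3.14].

INTERFACE

Orientations are given as a unit quaternion [w, x, y, z].
In Python, from station import bot gives the robot as it stands. The module is installed in compiled form; this text tells all that it offers.
- The arm moves only by the shell command python3 -m pendant 'ROWS' [FORCE]. ROWS is JSON, a list of rows, each a list of 5 numbers: the finger opening in m, from 0 to 0.0854, then the shift along the tool's x, y, z in m, then the turn about the tool's z in degrees. In form: [[jaw, x, y, z, yaw], ...]. A call has 1 to 12 rows; each row shifts and turns the commanded pose from where the row before left it, along the tool's axes as they then stand; what a row does not reach is not made up. A row lasts 1/12 s, in which the tool goes at most 41.7 mm and 7.16 degrees, less where a joint would pass 70% of its speed; a pose out of reach is approached as far as the arm can. A call with a gripper value outside its range is refused whole. The fingers move at their own pace and stop on an object; FORCE is the grip in N (left out, the last holds). Time passes only in rows, so rows that do not move let the fingers close. It gives the time, the measured TCP pose, the force, the opening and the grip force at its end, in the units of the state.
- bot.get_obs(): the state, without advancing time (a new reading comes with each control period).
- bot.read_camera(name): name is "side" or "top"; returns (picture, depth): 400x640x3 uint8, blue, green, red; 400x640 float32, m along the optical axis (not along the pixel's ray), 0 where there is no reading.
- bot.camera_model(name): a dict with "intrinsics" (3x3 intrinsics, pixels), "R" (3x3) and "t" (3): a world point X has camera coordinates R X + t. Camera axes: x right, y down, z forward; pixel columns grow to the right and rows downward; lengths in m; the calibration is good to about 2 mm. A picture is of the moment at which its call begins. camera_model takes no time and is no camera call.
- bot.hand_in(): hands the job in; it is judged then, once.
Trained networks look in the newest picture that a camera, given by its name, has taken for a name from the list of things; names that differ only in an ending like _2 or _b are one class to them, and where a whole thing is asked for, a point or a joint stands for the part that bears it (a point fixed in the world has none). Each returns a list of dicts, best first, with "score" (0 to 1); they miss things now and then, are a little off and sometimes report something else, mostly with a low value. They report only what shows in the picture. A call takes as long as a camera call. They do not tell look-alikes from the thing itself.
- bot.boxes_of(name, camera): "at" ([column, row] in pixels, amid what is visible of it).
- bot.trace(name, camera): "mask" (400x640 bool, what is visible of it) and "at" ([column, row] in pixels, amid what is visible of it).
- bot.pinpoint(name, camera): "at" ([column, row] in pixels: a listed point, or the origin of a listed thing).
The state is a dict: "t": time; "q": joint angles; "joint_vel": joint speeds; "joint_torque": joint torques, N m; "eef_pos": TCP position; "tool_rot": TCP orientation; "contact_force": force on the tool from outside, world axes, zero at the start; "torque": the same for the moment, N m; "gripper_width": opening from 0.0 (shut) to 1.0 (fully open); "grasp_force": force on a finger pad.
Only numpy, scipy, OpenCV 4.12 (cv2) and the standard library are available. Lean on these libraries where they do the work, as an engineer would, in place of code of your own. Each camera call takes 0.05 s, during which the arm holds its last target. There are 200 camera calls.

TASK

The dishes are light-sensitive and freshly poured: first pull both dimmer faders fully back to the near stop (off), then, with both still off, push every petri dish along the desk, flat and without lifting it, onto the light sheet so that each stands wholly inside a blue ring of its own (any ring). Only when all the dishes are in place, slide each fader up until its middle line is level with its own orange arrow, and leave everything standing so; do not shift the timer, brown bottle or beaker.

Things in the scene. Friction and masses are not known exactly. Their poses are not given: they have to be found in the camera images.
- dish1_c (a point): centre, half-way up, of a closed petri dish: 60 mm diameter, 15 mm high, about 40 g, standing loose and flat on the desk (this point 7.5 mm above the desk), z axis up. Three or four such dishes, all alike, are there; an absent one reads None
- dish2_c (a point): centre, half-way up, of a closed petri dish: 60 mm diameter, 15 mm high, about 40 g, standing loose and flat on the desk (this point 7.5 mm above the desk), z axis up. Three or four such dishes, all alike, are there; an absent one reads None
- dish3_c (a point): centre, half-way up, of a closed petri dish: 60 mm diameter, 15 mm high, about 40 g, standing loose and flat on the desk (this point 7.5 mm above the desk), z axis up. Three or four such dishes, all alike, are there; an absent one reads None
- dish4_c (a point): centre, half-way up, of a closed petri dish: 60 mm diameter, 15 mm high, about 40 g, standing loose and flat on the desk (this point 7.5 mm above the desk), z axis up. Three or four such dishes, all alike, are there; an absent one reads None
- ring1 (a point): centre of one of four blue rings printed 100 mm apart in a square on the pale, black-edged light sheet (212 mm square, a film flush with the desk, no step: dishes slide freely onto it); the ring is 80 mm inside, 86 mm outside
- ring2 (a point): centre of one of four blue rings printed 100 mm apart in a square on the pale, black-edged light sheet (212 mm square, a film flush with the desk, no step: dishes slide freely onto it); the ring is 80 mm inside, 86 mm outside
- ring3 (a point): centre of one of four blue rings printed 100 mm apart in a square on the pale, black-edged light sheet (212 mm square, a film flush with the desk, no step: dishes slide freely onto it); the ring is 80 mm inside, 86 mm outside
- ring4 (a point): centre of one of four blue rings printed 100 mm apart in a square on the pale, black-edged light sheet (212 mm square, a film flush with the desk, no step: dishes slide freely onto it); the ring is 80 mm inside, 86 mm outside
- fader_blue (a joint): position of the blue fader of the dimmer console, in m: 0 = at the near stop (off), 0.10 = at the far stop; it slides along the console's +x (away from the robot), takes about 2 N and stays where it is left
- fader_blue_grip (a point): centre of the blue fader grip (the left one seen from the robot), a block 18 mm along its track, 24 mm across it and 34 mm high, with a black line across the middle of its top; its top is 17 mm above this point; x axis along the track, away from the robot, z up. The two tracks are 90 mm apart
- mark_blue: orange arrow sticker, 1 mm thick, on the console to the left of the blue fader's track; the origin is the arrow's tip line, 22 mm left of the track's middle; x axis along the track, away from the robot: the fader stands at the mark when its middle line is level with this origin along x
- fader_white (a joint): position of the white fader of the dimmer console, in m: 0 = at the near stop (off), 0.10 = at the far stop; it slides along the console's +x (away from the robot), takes about 2 N and stays where it is left
- fader_white_grip (a point): centre of the white fader grip (the right one seen from the robot), a block 18 mm along its track, 24 mm across it and 34 mm high, with a black line across the middle of its top; its top is 17 mm above this point; x axis along the track, away from the robot, z up. The two tracks are 90 mm apart
- mark_white: orange arrow sticker, 1 mm thick, on the console to the left of the white fader's track; the origin is the arrow's tip line, 22 mm left of the track's middle; x axis along the track, away from the robot: the fader stands at the mark when its middle line is level with this origin along x
- console: grey dimmer console, fixed, 170 x 170 mm, 22 mm high, two fader tracks along its x axis; the origin is the centre of its underside; x points away from the robot, y to the left
- timer: bystander: white count-down timer, 47 x 62 x 52 mm high; the origin is under its middle. To be left alone
- amber_bottle: bystander: brown screw-cap bottle, 48 mm diameter, 102 mm high; the origin is under its middle. To be left alone
- beaker: bystander: small clear beaker, 46 mm diameter, 59 mm high; the origin is under its middle. To be left alone
Things that resemble listed ones, but are neither listed nor needed, are in the scene too. What is shaped like the part that bears dish1_c but purple or yellow is not meant.

How it is judged:
On the way, in this order (a step that is already met when the one before it is completed fails the run):
1. both faders are fully back at the near stop (within 5 mm) (value of joint each of fader_blue, fader_white below 0.005 m), for 0.2 s.
2. with both faders still off, every dish stands flat within 10 mm of the centre of a ring (all of step 1 and (horizontal distance between dish1_c and ring1 below 0.01 m or horizontal distance between dish1_c and ring2 below 0.01 m or horizontal distance between dish1_c and ring3 below 0.01 m or horizontal distance between dish1_c and ring4 below 0.01 m) and (horizontal distance between dish2_c and ring1 below 0.01 m or horizontal distance between dish2_c and ring2 below 0.01 m or horizontal distance between dish2_c and ring3 below 0.01 m or horizontal distance between dish2_c and ring4 below 0.01 m) and (horizontal distance between dish3_c and ring1 below 0.01 m or horizontal distance between dish3_c and ring2 below 0.01 m or horizontal distance between dish3_c and ring3 below 0.01 m or horizontal distance between dish3_c and ring4 below 0.01 m) and (horizontal distance between dish4_c and ring1 below 0.01 m or horizontal distance between dish4_c and ring2 below 0.01 m or horizontal distance between dish4_c and ring3 below 0.01 m or horizontal distance between dish4_c and ring4 below 0.01 m) and angle between each of dish1_c, dish2_c, dish3_c, dish4_c's own z axis and vertical below 0.1 rad), for 0.2 s.
At the end, for the whole second after the job is handed in: every dish stands flat with its centre within 10 mm of the centre of a ring (wholly inside it), and each fader's middle line is within 5 mm of its own orange arrow along the track ((horizontal distance between dish1_c and ring1 below 0.01 m or horizontal distance between dish1_c and ring2 below 0.01 m or horizontal distance between dish1_c and ring3 below 0.01 m or horizontal distance between dish1_c and ring4 below 0.01 m) and (horizontal distance between dish2_c and ring1 below 0.01 m or horizontal distance between dish2_c and ring2 below 0.01 m or horizontal distance between dish2_c and ring3 below 0.01 m or horizontal distance between dish2_c and ring4 below 0.01 m) and (horizontal distance between dish3_c and ring1 below 0.01 m or horizontal distance between dish3_c and ring2 below 0.01 m or horizontal distance between dish3_c and ring3 below 0.01 m or horizontal distance between dish3_c and ring4 below 0.01 m) and (horizontal distance between dish4_c and ring1 below 0.01 m or horizontal distance between dish4_c and ring2 below 0.01 m or horizontal distance between dish4_c and ring3 below 0.01 m or horizontal distance between dish4_c and ring4 below 0.01 m) and angle between each of dish1_c, dish2_c, dish3_c, dish4_c's own z axis and vertical below 0.1 rad and x of fader_blue_grip in the frame of mark_blue between -0.005 and 0.005 m and x of fader_white_grip in the frame of mark_white between -0.005 and 0.005 m); the robot touches nothing.
It fails at once if a dish is lifted off the desk (its centre more than 30 mm above the desk) (height (world z) of any of dish1_c, dish2_c, dish3_c, dish4_c above 0.03 m).
It fails at once if the timer, brown bottle or beaker is shifted by more than 40 mm (distance of any of timer, amber_bottle, beaker from where it was at the start of the episode above 0.04 m).
Of dish1, dish2, dish3, dish4 only 3 to 4 are there at a start; the rules pass over those that are not, and their reading is None.
At some moment in a run one of dish1, dish2, dish3, dish4 may be knocked a few centimetres aside while the robot is not near it.
Once in a run the grip may slacken for a moment while it holds something.
It also fails if it takes over 210 s, if anything falls off the work surface, if the arm or the gripper's body presses on something with over 40 N, if the wrist force passes 120 N, or if a joint passes its speed limit or range.

## Working session

There is one attempt and no reset: what is moved stays moved. The work goes in short steps, Python scripts to look and compute and a shell command to move; the robot and the scene stay as the last step left them, time stands still between calls to the robot, and variables do not carry over. Pictures are saved under pics/ and viewed, at most 14 in all, crops included, and the job is handed in when it is done.

```bash
mkdir -p pics
cat > h.py <<'E'
import numpy as np, cv2
from station import bot
def ray(cam,px,z):
    m=bot.camera_model(cam);K,R,t=map(np.array,(m["intrinsics"],m["R"],m["t"]))
    c=-R.T@t; d=R.T@np.linalg.inv(K)@np.array([px[0],px[1],1.]); return c+d*(z-c[2])/d[2]
def dep(cam,D,px):
    m=bot.camera_model(cam);K,R,t=map(np.array,(m["intrinsics"],m["R"],m["t"]))
    u,v=int(round(px[0])),int(round(px[1])); p=np.linalg.inv(K)@np.array([px[0],px[1],1.])*D[v,u]; return R.T@(p-t)
E
python3 - <<'E'
from h import *
o=bot.get_obs();print(o["t"],o["eef_pos"],o["tool_rot"],o["contact_force"])
ims=[]
for c in("top","side"):
    P,D=bot.read_camera(c);cv2.imwrite(f"pics/{c}0.png",P)
    for n,z in(("dish1_c",.0075),("ring1",0),("fader_blue_grip",.05),("fader_white_grip",.05),("mark_blue",.023),("mark_white",.023),("console",0),("timer",0),("amber_bottle",0),("beaker",0)):
        for r in bot.pinpoint(n,c)[:8]:
            print(c,n,round(r["score"],2),np.round(r["at"],1),np.round(ray(c,r["at"],z),3)[:2],np.round(dep(c,D,r["at"]),3))
E
```

```text
0.0 [0.26075314 0.62229539 0.40373703] [-1.07109042e-04  1.97096140e-01  9.80383745e-01 -9.01755342e-04] [0.72089762 0.4639245  0.32840473]
top dish1_c 0.86 [206.9 221. ] [0.502 0.461] [0.502 0.46  0.011]
top dish1_c 0.8 [207.8 262.5] [0.37  0.455] [0.37  0.454 0.012]
top dish1_c 0.73 [237.  270.9] [0.342 0.362] [0.342 0.361 0.013]
top dish1_c 0.67 [271.1 273.5] [0.331 0.254] [0.402 0.079 1.176]
top dish1_c 0.51 [278.3 194.7] [0.582 0.23 ] [0.581 0.229 0.013]
top dish1_c 0.3 [340.8 140.8] [0.756 0.022] [0.741 0.025 0.058]
top ring1 0.98 [324.4 187. ] [0.605 0.08 ] [0.604 0.08  0.003]
top ring1 0.75 [361.4 183.4] [ 0.614 -0.041] [ 0.614 -0.041  0.   ]
top ring1 0.67 [355.1 215.1] [ 0.511 -0.017] [ 0.511 -0.017 -0.   ]
top ring1 0.65 [325.4 210. ] [0.529 0.078] [0.529 0.078 0.001]
top fader_blue_grip 0.56 [413.8 206.7] [ 0.528 -0.195] [ 0.527 -0.194  0.053]
top mark_blue 0.26 [233.6 201.4] [0.562 0.371] [0.562 0.373 0.017]
top mark_white 0.66 [351.9 214.2] [ 0.512 -0.005] [ 0.514 -0.007  0.001]
top console 0.74 [420.  197.8] [ 0.562 -0.228] [ 0.559 -0.223  0.019]
top console 0.68 [307.
[... 936 characters left out ...]
ip 0.46 [301.7 196.6] [0.544 0.142] [0.576 0.211 0.018]
side fader_blue_grip 0.29 [249.9 191.9] [0.429 0.25 ] [0.453 0.329 0.017]
side fader_white_grip 0.67 [404.6 268.7] [ 0.56  -0.284] [ 0.553 -0.291  0.056]
side mark_blue 0.39 [247.2 192.6] [0.44  0.313] [0.444 0.326 0.018]
side mark_blue 0.24 [371.4 255.6] [ 0.558 -0.176] [ 0.533 -0.21   0.049]
side console 0.91 [387.9 276.9] [ 0.561 -0.233] [ 0.541 -0.258  0.022]
side console 0.44 [319.4 242.9] [ 0.504 -0.035] [ 0.502 -0.038  0.002]
side timer 0.79 [441.7 243.9] [ 0.759 -0.186] [ 0.731 -0.211  0.02 ]
side amber_bottle 0.85 [369.4 199.4] [0.764 0.124] [0.751 0.106 0.01 ]
side beaker 0.64 [391.6 210.5] [0.772 0.027] [ 0.75  -0.     0.016]
```

View pics/top0.png

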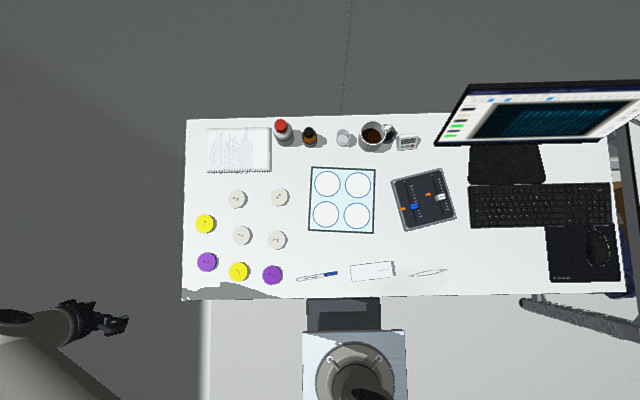

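View pics/side0.png

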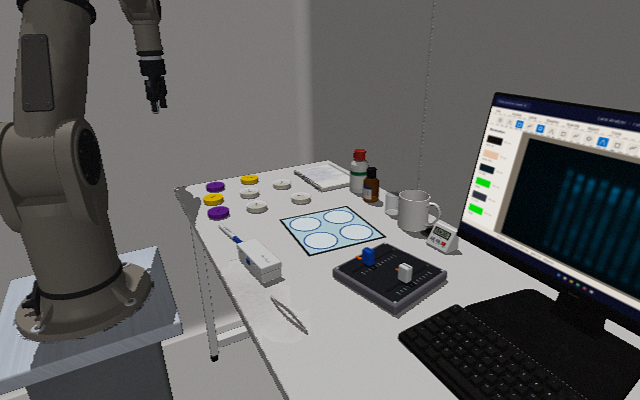

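```bash
cat >> h.py <<'E'
def cloud(cam):
    P,D=bot.read_camera(cam);m=bot.camera_model(cam);K,R,t=map(np.array,(m["intrinsics"],m["R"],m["t"]))
    v,u=np.mgrid[:400,:640];p=np.stack([(u-K[0,2])/K[0,0]*D,(v-K[1,2])/K[1,1]*D,D],-1)
    return P,(p-t)@R
def blobs(mask,amin=15):
    n,l,s,c=cv2.connectedComponentsWithStats(mask.astype(np.uint8),connectivity=4)
    return [(c[i],s[i,4],l==i) for i in range(1,n) if s[i,4]>=amin]
def colour(M,P):return tuple(int(x) for x in P[M].mean(0))
def dishes(P,X,pr=True):
    M=(X[...,2]>.007)&(X[...,2]<.022)&(X[...,0]>.25)&(X[...,0]<.7)&(X[...,1]>-.1)&(X[...,1]<.6)
    out=[]
    for c,a,m in blobs(M,60):
        w=ray("top",c,.012);b=colour(m,P);sat=max(b)-min(b);out.append((w[:2],sat<50,a))
        if pr:print("dish" if sat<50 else "decoy",c.round(1),a,b,w[:2].round(4))
    return out
def hsv(P):return cv2.cvtColor(P,cv2.COLOR_BGR2HSV)
def rings(P,X):
    H=hsv(P);M=(H[...,0]>90)&(H[...,0]<125)&(H[...,1]>90)&(abs(X[...,2])<.01)&(abs(X[...,1]-.03)<.14)&(abs(X[...,0]-.57)<.14)
    return M
E
python3 - <<'E'
from h import *
P,X=cloud("top");dishes(P,X)
H=hsv(P)
M=rings(P,X)
for c,a,m in blobs(M,30):
    v,u=np.nonzero(m);e=cv2.fitEllipse(np.stack([u,v],1).astype(np.float32));print("ring",e[0],np.round(e[1],1),a,ray("top",e[0],0)[:2].round(4))
dark=(P.max(2)<60)&(abs(X[...,2])<.01)&(abs(X[...,1]-.03)<.16)&(abs(X[...,0]-.57)<.16)
for c,a,m in sorted(blobs(dark,30),key=lambda b:-b[1])[:1]:
    v,u=np.nonzero(m);r=cv2.minAreaRect(np.stack([u,v],1).astype(np.float32));print("sheet",r,ray("top",r[0],0)[:2],[ray("top",q,0)[:2].round(4) for q in cv2.boxPoints(r)])
reg=(X[...,0]>.4)&(X[...,0]<.72)&(X[...,1]<-.1)&(X[...,1]>-.36)
for n,k in(("orange",(H[...,0]>5)&(H[...,0]<22)&(H[...,1]>130)&reg),("tall",(X[...,2]>.042)&(X[...,2]<.07)&reg)):
    for c,a,m in blobs(k,4):print(n,c,a,colour(m,P),ray("top",c,.023 if n=="orange" else .056).round(4),X[m][:,2].mean())
cm=reg&(X[...,2]>.015)
b=max(blobs(cm),key=lambda b:b[1]);v,u=np.nonzero(b[2]);r=cv2.minAreaRect(np.stack([u,v],1).astype(np.float32))
print("console",[ray("top",q,.022)[:2].round(4) for q in cv2.boxPoints(r)],ray("top",r[0],.022)[:2])
a=cv2.resize(P[180:290,190:300],(400,400),interpolation=cv2.INTER_CUBIC);b=cv2.resize(P[160:240,380:460],(400,400),interpolation=cv2.INTER_CUBIC)
cv2.imwrite("pics/crop1.png",np.hstack([a,b]))
E
```

```text
dish [237.4 165.7] 711 (226, 224, 219) [0.6805 0.3622]
dish [277.8 196.3] 278 (215, 222, 222) [0.5762 0.2307]
dish [235.2 198.5] 280 (215, 221, 221) [0.5725 0.3685]
decoy [204.  223.3] 283 (61, 234, 236) [0.4944 0.4683]
dish [240.1 235.2] 286 (217, 224, 223) [0.4539 0.3519]
dish [275.3 239.5] 287 (217, 224, 224) [0.4376 0.2398]
decoy [206.2 261.7] 297 (205, 99, 158) [0.3728 0.4591]
decoy [237.8 271.4] 302 (55, 232, 237) [0.3404 0.3587]
decoy [271.1 274.9] 296 (193, 86, 146) [0.3274 0.2536]
dish [316.3 275.9] 132 (193, 169, 154) [0.3213 0.1119]
orange [427.625  193.9375] 16 (34, 101, 185) [ 0.5704 -0.247   0.023 ] 0.021505757331101917
orange [402.61538462 208.15384615] 13 (37, 115, 207) [ 0.5269 -0.1657  0.023 ] 0.02175878691038326
tall [440.45833333 196.4375    ] 48 (203, 202, 192) [ 0.5568 -0.2765  0.056 ] 0.053798607130253175
tall [413.04166667 206.04166667] 48 (177, 82, 29) [ 0.5291 -0.1909  0.056 ] 0.053273812078691064
console [array([ 0.6184, -0.1309]), array([ 0.6602, -0.2987]), array([ 0.4926, -0.3322]), array([ 0.452 , -0.1674])] [ 0.55497311 -0.23239515]
```

View pics/crop1.png

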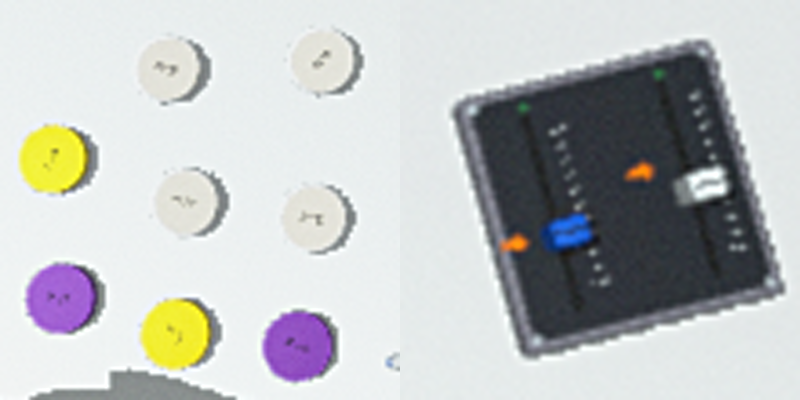

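Four pale dishes sit at top-camera pixels (235,198), (278,196), (240,235) and (275,240). They fit the description. The yellow ones at (204,223) and (238,271) and the purple ones at (206,262) and (271,275) are decoys, and the crop confirms this. The console is turned about 13°. The blue fader is at (413,206) and the white one at (440,196), each with an orange arrow to its left.

I'll turn the tool so its y axis lies along the console's x axis.

```bash
cat >> h.py <<'E'
from scipy.spatial.transform import Rotation as Ro
def pose():
    o=bot.get_obs();q=o["tool_rot"];R=Ro.from_quat([q[1],q[2],q[3],q[0]]).as_matrix()
    return o,np.array(o["eef_pos"]),R
def go(x,y,z,head=None):
    "shift in tool axes to reach xyz; yaw so tool y heads to head deg"
    o,p,R=pose();d=R.T@(np.array([x,y,z])-p);h=np.degrees(np.arctan2(R[1,1],R[0,1]))
    print("t",round(o["t"],2),"p",p.round(4),"yhead",round(h,2),"w",o["gripper_width"].__round__(3),"F",np.round(o["contact_force"],1),"shift",d.round(4),"yaw",None if head is None else round(h-head,2))
E
python3 -m pendant '[[0.05,0,0,0,6.75],[0.05,0,0,0,6.75],[0.05,0,0,0,6.75],[0.05,0,0,0,6.75],[0.05,0,0,0,6.75],[0.05,0,0,0,6.75],[0.05,0,0,0,6.75],[0.05,0,0,0,6.75]]'
python3 - <<'E'
from h import *
go(.529,-.191,.30,13.2)
P,X=cloud("top")
L=(abs(X[...,2])<.01)&(abs(X[...,1]-.03)<.16)&(abs(X[...,0]-.57)<.16)
# black border outline
dark=(P.max(2)<110)&L
cs=sorted(blobs(dark,20),key=lambda b:-b[1])[:3]
for c,a,m in cs:
    v,u=np.nonzero(m);r=cv2.minAreaRect(np.stack([u,v],1).astype(np.float32));print("sheet",a,ray("top",r[0],0)[:2],[ray("top",q,0)[:2].round(4) for q in cv2.boxPoints(r)])
wh=(P.min(2)>235)&L
for c,a,m in blobs(wh,300):print("white",c,a,ray("top",c,0)[:2].round(4))
print(P[184,305:350].tolist())
cv2.imwrite("pics/crop2.png",cv2.resize(P[155:245,300:390],(600,600),interpolation=cv2.INTER_CUBIC))
E
```

```text
t: 1.82
eef_pos: [0.2608, 0.6226, 0.4047]
tool_rot: [-0.0, 0.623, 0.782, 0.0]
contact_force: [-0.8, 0.3, 0.4]
gripper_width: 0.584
grasp_force: 0.0
t 1.82 p [0.2608 0.6226 0.4047] yhead 12.94 w 0.584 F [-0.8  0.3  0.4] shift [-0.853   0.0792  0.1046] yaw -0.26
sheet 245 [0.56172791 0.02453131] [array([0.463 , 0.1345]), array([0.675 , 0.1236]), array([ 0.6623, -0.0876]), array([ 0.4514, -0.072 ])]
sheet 25 [0.46601668 0.10656853] [array([0.4673, 0.1383]), array([0.4789, 0.1357]), array([0.4647, 0.0748]), array([0.4531, 0.0776])]
sheet 20 [0.51599426 0.13014522] [array([0.5437, 0.1313]), array([0.5436, 0.128 ]), array([0.4885, 0.129 ]), array([0.4885, 0.1323])]
white [326.73793103 183.42758621] 435 [0.6165 0.072 ]
white [357.46403712 184.86310905] 431 [ 0.6092 -0.028 ]
white [325.37892377 213.93946188] 446 [0.5166 0.0788]
white [356.34222222 215.35777778] 450 [ 0.5096 -0.0208]
[[235, 235, 230], [236, 236, 230], [236, 236, 230], [240, 240, 235], [245, 245, 240], [107, 108, 104], [78, 75, 66], [250, 252, 225], [251, 253, 234], [213, 171, 128], [239, 240, 241], [244, 247, 248], [243, 244, 244], [242, 242, 241], [243, 244, 243], [243, 244, 243], [243, 243, 242], [244, 244, 245], [242, 243, 242], [244, 245, 244], [243, 244, 242], [243, 243, 243], [242, 243, 242], [244, 245, 243], [243, 243, 242], [244, 244, 243], [243, 243, 242], [244, 244, 243], [244, 243, 242], [243, 244, 242], [242, 243, 241], [244, 244, 243], [245, 246, 245], [245, 248, 251], [222, 191, 168], [220, 183, 135], [243, 241, 218], [244, 243, 225], [246, 245, 226], [234, 224, 185], [208, 155, 121], [241, 243, 243], [245, 246, 246], [244, 244, 242], [243, 243, 241]]
```

```bash
python3 -m pendant '[[0.05,-0.036,0.0066,0,0],[0.05,-0.036,0.0066,0,0],[0.05,-0.036,0.0066,0,0],[0.05,-0.036,0.0066,0,0],[0.05,-0.036,0.0066,0,0],[0.05,-0.036,0.0066,0,0],[0.05,-0.036,0.0066,0,0],[0.05,-0.036,0.0066,0,0],[0.05,-0.036,0.0066,0,0],[0.05,-0.036,0.0066,0,0],[0.05,-0.036,0.0066,0,0],[0.05,-0.036,0.0066,0,0]]'
python3 -m pendant '[[0.05,-0.035,0,0,-0.25],[0.05,-0.035,0,0,0],[0.05,-0.035,0,0,0],[0.05,-0.035,0,0.015,0],[0.05,-0.035,0,0.015,0],[0.05,-0.035,0,0.015,0],[0.05,-0.035,0,0.015,0],[0.05,-0.035,0,0.015,0],[0.05,-0.035,0,0.015,0],[0.05,-0.035,0,0.015,0],[0.05,-0.035,0,0,0],[0.05,-0.035,0,0,0]]'
python3 -c "
from h import *
go(.529,-.191,.205,13.2)
P,_=bot.read_camera('side');print([ (r['score'],r['at']) for r in bot.pinpoint('fader_blue_grip','side')[:2]])
cv2.imwrite('pics/s1.png',cv2.resize(P[160:310,280:480],(800,600)))"
```

```text
t: 2.87
eef_pos: [0.4374, 0.2185, 0.405]
tool_rot: [0.0, 0.619, 0.785, 0.0]
contact_force: [0.7, 0.2, 0.8]
gripper_width: 0.587
grasp_force: 0.0
t: 3.87
eef_pos: [0.535, -0.1897, 0.2986]
tool_rot: [-0.001, 0.618, 0.786, -0.0]
contact_force: [-0.5, -0.2, 0.7]
gripper_width: 0.588
grasp_force: 0.0
t 3.87 p [ 0.535  -0.1897  0.2986] yhead 13.7 w 0.588 F [-0.5 -0.2  0.7] shift [ 0.     -0.0059  0.0936] yaw 0.5
[(0.66, [369.9, 256.0])]
```

View pics/s1.png

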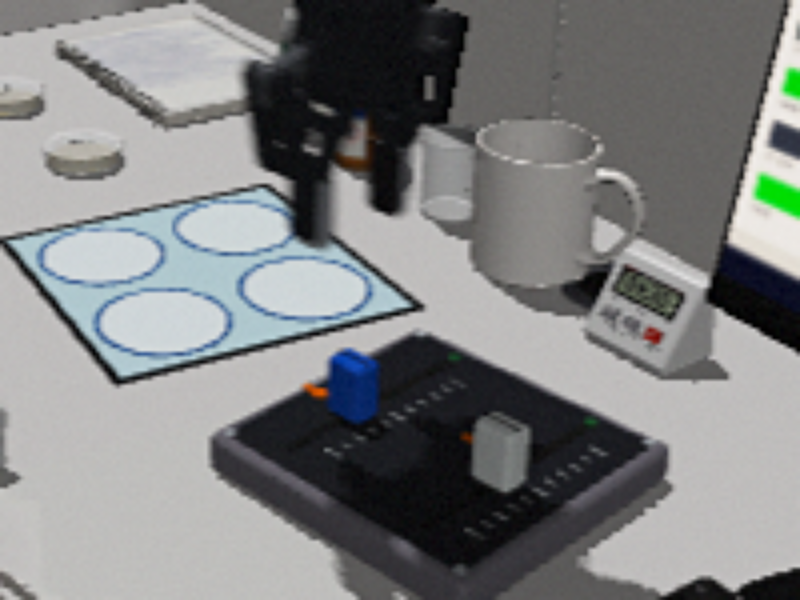

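```bash
python3 -m pendant '[[0.05,0,-0.006,0,0],[0.05,0,0,0.02,0],[0.05,0,0,0.02,0],[0.05,0,0,0.02,0],[0.05,0,0,0.02,0],[0.05,0,0,0.014,0],[0.05,0,0,0,0],[0.012,0,0,0,0],[0.012,0,0,0,0],[0.012,0,0,0,0],[0.012,0,0,0,0],[0.012,0,0,0,0]]' 20
python3 -c "
from h import *
go(.529,-.191,.205,13.2)"
```

```text
t: 4.97
eef_pos: [0.5297, -0.1893, 0.2069]
tool_rot: [0.001, 0.619, 0.786, 0.001]
contact_force: [0.2, 2.3, 7.7]
gripper_width: 0.206
grasp_force: 25.7
t 4.97 p [ 0.5297 -0.1893  0.2069] yhead 13.54 w 0.206 F [0.2 2.3 7.7] shift [-0.0015 -0.0011  0.0019] yaw 0.34
```

```bash
python3 -m pendant '[[0.012,0,-0.005,0,0],[0.012,0,-0.005,0,0],[0.012,0,-0.005,0,0],[0.012,0,-0.005,0,0],[0.012,0,-0.005,0,0],[0.012,0,-0.003,0,0],[0.012,0,0,0,0]]'
python3 -m pendant '[[0.012,0,-0.002,0,0],[0.012,0,-0.002,0,0],[0.012,0,0,0,0]]'
python3 -m pendant '[[0.012,0,-0.002,0,0],[0.012,0,-0.002,0,0],[0.012,0,0,0,0]]'
```

```text
t: 5.55
eef_pos: [0.5021, -0.1957, 0.2069]
tool_rot: [0.0, 0.619, 0.785, 0.001]
contact_force: [-1.6, 3.9, 10.3]
gripper_width: 0.207
grasp_force: 26.1
t: 5.8
eef_pos: [0.4987, -0.1965, 0.2069]
tool_rot: [0.001, 0.619, 0.786, 0.001]
contact_force: [-0.1, 3.7, 9.1]
gripper_width: 0.21
grasp_force: 26.0
t: 6.05
eef_pos: [0.4963, -0.1968, 0.2069]
tool_rot: [0.002, 0.618, 0.786, 0.002]
contact_force: [4.6, 5.6, 4.5]
gripper_width: 0.21
grasp_force: 25.3
```

```bash
python3 -m pendant '[[0.012,0,-0.002,0,0],[0.012,0,-0.001,0,0],[0.012,0,0,0,0]]'
python3 -m pendant '[[0.012,0,-0.002,0,0],[0.012,0,-0.001,0,0],[0.012,0,0,0,0]]'
```

```text
t: 6.3
eef_pos: [0.4954, -0.1967, 0.207]
tool_rot: [0.004, 0.618, 0.786, 0.003]
contact_force: [12.5, 5.5, -4.2]
gripper_width: 0.208
grasp_force: 24.4
t: 6.55
eef_pos: [0.4946, -0.1967, 0.2071]
tool_rot: [0.005, 0.617, 0.787, 0.004]
contact_force: [19.8, 6.8, -11.7]
gripper_width: 0.202
grasp_force: 23.8
```

```bash
python3 -m pendant '[[0.05,0,0,0,0],[0.05,0,0,0,0],[0.05,0,0,0,0],[0.05,0,0.006,-0.0,0],[0.05,0,0,-0.02,0],[0.05,0,0,-0.025,0],[0.05,0,0,-0.025,0],[0.05,0,0,-0.01,0],[0.05,0,0,0,0]]'
python3 -c "
from h import *
go(.5568,-.2755,.286,13.4)
P,X=cloud('top');reg=(X[...,0]>.4)&(X[...,0]<.72)&(X[...,1]<-.1)&(X[...,1]>-.36)&(X[...,2]>.042)&(X[...,2]<.07)
for c,a,m in blobs(reg,8):print(c,a,colour(m,P),ray('top',c,.056))
P,_=bot.read_camera('side');print([ (n,r['score'],r['at']) for n in('fader_blue_grip','fader_white_grip') for r in bot.pinpoint(n,'side')[:2]])"
```

```text
t: 7.3
eef_pos: [0.4949, -0.1986, 0.2879]
tool_rot: [0.002, 0.619, 0.785, 0.001]
contact_force: [-0.4, 0.1, -0.5]
gripper_width: 0.585
grasp_force: 0.0
t 7.3 p [ 0.4949 -0.1986  0.2879] yhead 13.48 w 0.585 F [-0.4  0.1 -0.5] shift [-0.0892  0.0422  0.0022] yaw 0.08
[415.95652174 216.43478261] 46 (182, 85, 29) [ 0.49689067 -0.1980258   0.056     ]
[('fader_blue_grip', 0.68, [252.3, 192.8]), ('fader_blue_grip', 0.58, [358.8, 262.4]), ('fader_white_grip', 0.5, [404.5, 270.0]), ('fader_white_grip', 0.49, [359.3, 261.7])]
```

```bash
python3 -m pendant '[[0.05,-0.03,0.014,0,0],[0.05,-0.03,0.014,0,0],[0.05,-0.029,0.014,0,0],[0.05,0,0,0.02,0],[0.05,0,0,0.02,0],[0.05,0,0,0.02,0],[0.05,0,0,0.02,0],[0.05,0,0,0,0]]'
python3 -m pendant '[[0.012,0,0,0,0],[0.012,0,0,0,0],[0.012,0,0,0,0],[0.012,0,0,0,0],[0.012,0,0,0,0]]'
python3 -m pendant '[[0.012,0,-0.005,0,0],[0.012,0,-0.005,0,0],[0.012,0,-0.005,0,0],[0.012,0,-0.005,0,0],[0.012,0,-0.005,0,0],[0.012,0,-0.005,0,0],[0.012,0,-0.005,0,0],[0.012,0,0,0,0]]'
python3 -m pendant '[[0.012,0,-0.002,0,0],[0.012,0,-0.002,0,0],[0.012,0,0,0,0]]'
python3 -m pendant '[[0.012,0,-0.002,0,0],[0.012,0,-0.002,0,0],[0.012,0,0,0,0]]'
```

```text
t: 8.17
eef_pos: [0.5538, -0.2735, 0.2004]
tool_rot: [-0.004, 0.619, 0.785, -0.001]
contact_force: [-1.1, 0.8, -0.7]
gripper_width: 0.584
grasp_force: 0.0
t: 8.58
eef_pos: [0.5562, -0.2749, 0.2066]
tool_rot: [0.001, 0.619, 0.785, 0.0]
contact_force: [0.7, -0.1, -0.3]
gripper_width: 0.209
grasp_force: 25.5
t: 9.25
eef_pos: [0.5207, -0.2833, 0.2065]
tool_rot: [-0.0, 0.619, 0.785, 0.0]
contact_force: [-1.0, 0.3, 8.2]
gripper_width: 0.203
grasp_force: 26.7
t: 9.5
eef_pos: [0.5176, -0.284, 0.2065]
tool_rot: [0.0, 0.619, 0.785, 0.0]
contact_force: [-0.1, 1.2, 8.6]
gripper_width: 0.207
grasp_force: 26.7
t: 9.75
eef_pos: [0.5161, -0.284, 0.2066]
tool_rot: [0.002, 0.618, 0.786, 0.002]
contact_force: [8.5, 1.3, 0.4]
gripper_width: 0.206
grasp_force: 25.7
```

```bash
python3 -m pendant '[[0.012,0,-0.003,0,0],[0.012,0,-0.002,0,0],[0.012,0,0,0,0]]'
python3 -m pendant '[[0.05,0,0,0,0],[0.05,0,0,0,0],[0.05,0,0,0,0],[0.05,0,0.005,0,0],[0.05,0,0,-0.02,0],[0.05,0,0,-0.025,0],[0.05,0,0,-0.025,0],[0.05,0,0,-0.025,0],[0.05,0,0,-0.01,0]]'
python3 -m pendant '[[0.08,0,0,0,-7],[0.08,0,0,0,-7],[0.08,0,0,0,-7],[0.08,0,0,0,-7],[0.08,0,0,0,-7],[0.08,0,0,0,-7],[0.08,0,0,0,-7],[0.08,0,0,0,-7],[0.08,0,0,0,-7],[0.08,0,0,0,-7],[0.08,0,0,0,-6.5],[0.08,0,0,0,0]]'
python3 - <<'E'
from h import *
P,X=cloud('top');D=dishes(P,X)
b=min(D,key=lambda d:np.hypot(*(d[0]-[.576,.231])))[0]
go(b[0],b[1],.25,90)
reg=(X[...,0]>.4)&(X[...,0]<.72)&(X[...,1]<-.1)&(X[...,1]>-.36)&(X[...,2]>.042)&(X[...,2]<.07)
for c,a,m in blobs(reg,8):print(c,a,colour(m,P),ray('top',c,.056))
E
```

```text
t: 10.0
eef_pos: [0.5147, -0.2839, 0.2066]
tool_rot: [0.005, 0.617, 0.787, 0.003]
contact_force: [19.9, 1.8, -11.0]
gripper_width: 0.201
grasp_force: 24.6
t: 10.75
eef_pos: [0.5142, -0.2856, 0.3136]
tool_rot: [0.002, 0.619, 0.785, 0.0]
contact_force: [0.9, -0.5, -0.2]
gripper_width: 0.585
grasp_force: 0.0
t: 11.75
eef_pos: [0.5135, -0.2849, 0.31]
tool_rot: [-0.001, -0.002, 1.0, 0.0]
contact_force: [0.5, -0.8, 0.5]
gripper_width: 0.937
grasp_force: 0.0
dish [237.  165.7] 701 (226, 224, 219) [0.6804 0.3635]
dish [277.8 196.2] 279 (215, 222, 221) [0.5763 0.2306]
dish [235.2 198.5] 277 (214, 221, 221) [0.5724 0.3686]
decoy [204.  223.3] 286 (61, 233, 235) [0.4945 0.4683]
dish [240.2 235.1] 283 (216, 223, 222) [0.4541 0.3518]
dish [275.3 239.6] 287 (216, 223, 223) [0.4374 0.2398]
decoy [206.2 261.7] 299 (204, 99, 157) [0.3728 0.4592]
decoy [237.7 271.4] 301 (55, 231, 237) [0.3404 0.3588]
decoy [271.2 274.9] 296 (192, 85, 145) [0.3274 0.2534]
dish [315.2 276.1] 119 (194, 171, 157) [0.3208 0.1153]
t 11.8 p [ 0.5135 -0.2849  0.3101] yhead 89.85 w 0.94 F [-0.2 -0.5  0.8] shift [-0.0616  0.5157  0.0605] yaw -0.15
[443.9 211.6] 10 (127, 126, 119) [ 0.50971522 -0.28396656  0.056     ]
[416.125      216.41666667] 48 (182, 85, 31) [ 0.49693412 -0.1985419   0.056     ]
```

```bash
python3 -m pendant '[[0.082,-0.005,0.043,0,0],[0.082,-0.005,0.043,0,0],[0.082,-0.005,0.043,0,0],[0.082,-0.005,0.043,0,0],[0.082,-0.005,0.043,0,0],[0.082,-0.005,0.043,0,0],[0.082,-0.005,0.043,0,0],[0.082,-0.005,0.043,0.01,0],[0.082,-0.005,0.043,0.01,0],[0.082,-0.005,0.043,0.01,0],[0.082,-0.005,0.043,0.01,0],[0.082,-0.006,0.043,0.02,0]]'
python3 -m pendant '[[0.082,0,0.004,0,0],[0.082,0,0,0,0]]'
python3 - <<'E'
from h import *
go(.5763,.2306,.177,90)
E
```

```text
t: 12.8
eef_pos: [0.5718, 0.2065, 0.2562]
tool_rot: [0.001, 0.002, 1.0, 0.001]
contact_force: [0.9, -0.1, 0.2]
gripper_width: 0.964
grasp_force: 0.0
t: 12.97
eef_pos: [0.5705, 0.2115, 0.254]
tool_rot: [-0.001, -0.001, 1.0, 0.0]
contact_force: [-0.6, -0.3, -0.1]
gripper_width: 0.963
grasp_force: 0.0
t 12.97 p [0.5705 0.2115 0.254 ] yhead 90.17 w 0.963 F [-0.6 -0.3 -0.1] shift [-0.0061  0.019   0.077 ] yaw 0.17
```

```bash
python3 -m pendant '[[0.082,-0.006,0.019,0,0],[0.082,0,0,0.02,0],[0.082,0,0,0.02,0],[0.082,0,0,0.02,0],[0.082,0,0,0.015,0],[0.082,0,0,0.0045,0],[0.082,0,0,0,0],[0.082,0,0,0,0]]'
python3 -m pendant '[[0.055,0,0,0,0],[0.055,0,0,0,0],[0.055,0,0,0,0],[0.055,0,0,0,0],[0.055,0,0,0,0]]' 20
python3 - <<'E'
from h import *
go(.609,-.028,.173,90)
P,X=cloud("side");print(cv2.imwrite("pics/g1.png",cv2.resize(P[100:250,200:400],(800,600))))
E
```

```text
t: 13.63
eef_pos: [0.5781, 0.2257, 0.1769]
tool_rot: [0.0, 0.001, 1.0, -0.0]
contact_force: [0.3, -0.5, 0.1]
gripper_width: 0.96
grasp_force: 0.0
t: 14.05
eef_pos: [0.5782, 0.2267, 0.1778]
tool_rot: [0.001, 0.0, 1.0, 0.0]
contact_force: [-1.2, -0.4, 5.6]
gripper_width: 0.691
grasp_force: 20.5
t 14.05 p [0.5782 0.2267 0.1778] yhead 89.98 w 0.691 F [-1.2 -0.4  5.6] shift [-0.0309 -0.2547  0.0047] yaw -0.02
True
```

View pics/g1.png

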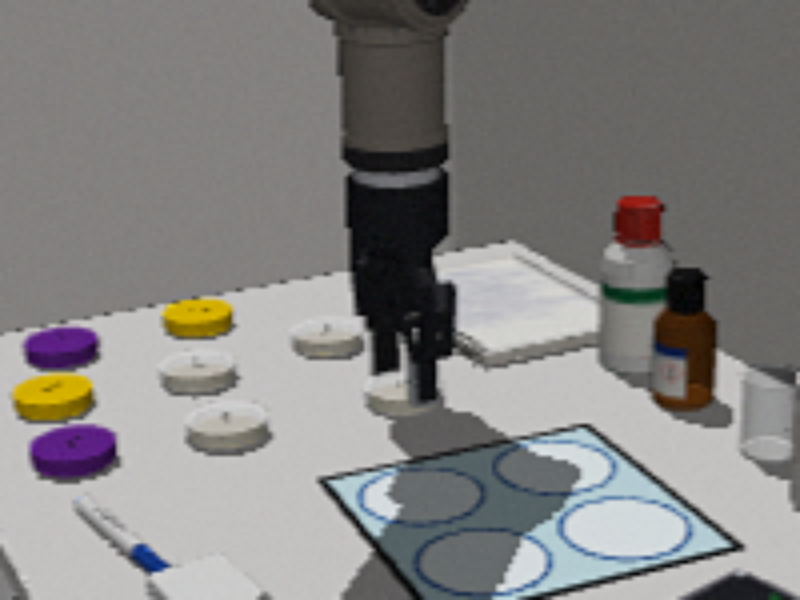

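```bash
python3 -m pendant '[[0.055,-0.002,-0.006,0,0],[0.055,-0.002,-0.014,0,0],[0.055,-0.002,-0.016,0,0],[0.055,-0.002,-0.016,0,0],[0.055,-0.002,-0.016,0,0],[0.055,-0.002,-0.016,0,0],[0.055,-0.002,-0.016,0,0],[0.055,-0.002,-0.016,0,0],[0.055,-0.002,-0.016,0,0],[0.055,-0.002,-0.016,0,0],[0.055,-0.002,-0.016,0,0],[0.055,-0.002,-0.016,0,0]]'
python3 -m pendant '[[0.055,-0.001,-0.016,0,0],[0.055,-0.001,-0.016,0,0],[0.055,-0.001,-0.016,0,0],[0.055,-0.001,-0.014,0,0],[0.055,0,-0.008,0,0],[0.055,0,-0.004,0,0],[0.055,0,0,0,0],[0.055,0,0,0,0]]'
python3 - <<'E'
from h import *
go(.609,-.028,.173,90)
E
```

```text
t: 15.1
eef_pos: [0.6026, 0.0473, 0.1779]
tool_rot: [0.002, -0.001, 1.0, 0.001]
contact_force: [-0.2, 4.1, 5.8]
gripper_width: 0.694
grasp_force: 20.5
t: 15.77
eef_pos: [0.6066, -0.0284, 0.1778]
tool_rot: [0.002, 0.001, 1.0, -0.0]
contact_force: [0.3, -0.5, 6.1]
gripper_width: 0.695
grasp_force: 20.6
t 15.77 p [ 0.6066 -0.0284  0.1778] yhead 89.93 w 0.695 F [ 0.3 -0.5  6.1] shift [-0.0024  0.0004  0.0048] yaw -0.07
```

```bash
python3 -m pendant '[[0.055,-0.002,0,0,0],[0.055,0,0,0,0],[0.076,0,0,0,0],[0.076,0,0,0,0],[0.076,0,0,0,0],[0.076,0,0,0,0],[0.076,0,0,-0.02,0],[0.076,0,0,-0.025,0],[0.082,0,0,-0.025,0],[0.082,0,0,-0.01,0]]'
python3 -m pendant '[[0.082,0.014,0.022,0,0],[0.082,0.014,0.022,0,0],[0.082,0.014,0.022,0,0],[0.082,0.014,0.022,0,0],[0.082,0.014,0.022,0,0],[0.082,0.014,0.022,0,0],[0.082,0.014,0.022,0,0],[0.082,0.014,0.022,0,0],[0.082,0.014,0.022,0,0],[0.082,0.014,0.022,0,0],[0.082,0.014,0.022,0,0],[0.082,0.014,0.022,0,0]]'
python3 - <<'E'
from h import *
P,X=cloud('top');D=dishes(P,X)
go(.4374,.2378,.173,90)
cv2.imwrite("pics/t2.png",P[100:300,170:470])
E
```

```text
t: 16.6
eef_pos: [0.6087, -0.0274, 0.2593]
tool_rot: [0.002, -0.0, 1.0, 0.0]
contact_force: [0.7, -0.2, 1.2]
gripper_width: 0.96
grasp_force: 0.0
t: 17.6
eef_pos: [0.4387, 0.2376, 0.2559]
tool_rot: [-0.0, -0.0, 1.0, -0.0]
contact_force: [0.1, 1.7, 0.5]
gripper_width: 0.961
grasp_force: 0.0
dish [237.3 165.7] 711 (227, 226, 220) [0.6804 0.3626]
dish [357.1 185.5] 273 (219, 226, 221) [ 0.605  -0.0255]
dish [235.3 198.5] 280 (216, 222, 222) [0.5724 0.3685]
decoy [204.1 223.3] 285 (61, 234, 237) [0.4944 0.468 ]
decoy [206.2 261.7] 298 (207, 100, 159) [0.3727 0.4592]
decoy [233.3 272.9] 135 (66, 239, 242) [0.3361 0.3726]
dish [316.8 275.9] 126 (194, 170, 154) [0.3214 0.1103]
t 17.65 p [0.4358 0.2426 0.2559] yhead 90.39 w 0.957 F [-2.7  4.4  0. ] shift [-0.0017 -0.005   0.0829] yaw 0.39
```

View pics/t2.png

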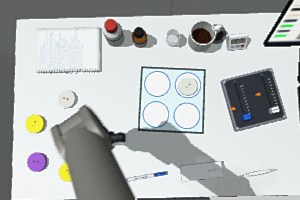

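```bash
python3 -m pendant '[[0.082,-0.001,-0.002,0.02,0.3],[0.082,0,0,0.02,0],[0.082,0,0,0.02,0],[0.082,0,0,0.015,0],[0.082,0,0,0.004,0],[0.082,0,0,0,0],[0.082,0,0,0,0],[0.055,0,0,0,0],[0.055,0,0,0,0],[0.055,0,0,0,0],[0.055,0,0,0,0],[0.055,0,0,0,0]]'
python3 - <<'E'
from h import *
go(.5116,-.0205,.173,90)
E
```

```text
t: 18.65
eef_pos: [0.441, 0.235, 0.1785]
tool_rot: [0.001, 0.003, 1.0, 0.001]
contact_force: [-0.2, -1.2, 5.9]
gripper_width: 0.695
grasp_force: 20.2
t 18.65 p [0.441  0.235  0.1785] yhead 89.71 w 0.695 F [-0.2 -1.2  5.9] shift [-0.0718 -0.2551  0.0053] yaw -0.29
```

```bash
python3 -m pendant '[[0.055,-0.003,-0.006,0,0],[0.055,-0.004,-0.014,0,0],[0.055,-0.004,-0.016,0,0],[0.055,-0.004,-0.016,0,0],[0.055,-0.004,-0.016,0,0],[0.055,-0.004,-0.016,0,0],[0.055,-0.004,-0.016,0,0],[0.055,-0.004,-0.016,0,0],[0.055,-0.004,-0.016,0,0],[0.055,-0.004,-0.016,0,0],[0.055,-0.004,-0.016,0,0],[0.055,-0.004,-0.016,0,0]]'
python3 -m pendant '[[0.055,-0.005,-0.016,0,0],[0.055,-0.005,-0.016,0,0],[0.055,-0.005,-0.016,0,0],[0.055,-0.005,-0.014,0,0],[0.055,-0.003,-0.008,0,0],[0.055,-0.001,-0.004,0,0],[0.055,0,0,0,0],[0.055,0,0,0,0]]'
python3 - <<'E'
from h import *
go(.5126,-.0205,.173,90)
E
```

```text
t: 19.65
eef_pos: [0.4876, 0.0549, 0.1785]
tool_rot: [0.001, 0.002, 1.0, 0.001]
contact_force: [-0.2, 2.9, 5.7]
gripper_width: 0.69
grasp_force: 21.1
t: 20.32
eef_pos: [0.5113, -0.0204, 0.1785]
tool_rot: [0.002, 0.003, 1.0, -0.0]
contact_force: [0.1, -1.4, 5.6]
gripper_width: 0.691
grasp_force: 21.2
t 20.32 p [ 0.5113 -0.0204  0.1785] yhead 89.65 w 0.691 F [ 0.1 -1.4  5.6] shift [-0.0013 -0.      0.0055] yaw -0.35
```

```bash
python3 -m pendant '[[0.055,-0.001,0,0,0],[0.055,0,0,0,0],[0.076,0,0,0,0],[0.076,0,0,0,0],[0.076,0,0,0,0],[0.076,0,0,0,0],[0.076,0,0,-0.02,0],[0.076,0,0,-0.025,0],[0.082,0,0,-0.025,0],[0.082,0,0,-0.01,0]]'
python3 - <<'E'
from h import *
P,X=cloud('top');D=dishes(P,X)
go(.5744,.366,.26,90)
E
```

```text
t: 21.15
eef_pos: [0.5122, -0.0195, 0.2599]
tool_rot: [0.002, 0.002, 1.0, 0.0]
contact_force: [0.2, -0.3, -0.8]
gripper_width: 0.961
grasp_force: 0.0
dish [237.3 165.7] 693 (226, 224, 219) [0.6803 0.3627]
dish [235.3 198.4] 278 (215, 222, 221) [0.5726 0.3684]
decoy [204.1 223.3] 286 (61, 233, 235) [0.4944 0.468 ]
dish [240.1 235.2] 285 (217, 224, 223) [0.4538 0.352 ]
decoy [206.2 261.7] 298 (205, 99, 158) [0.3727 0.4592]
decoy [237.8 271.4] 301 (55, 231, 237) [0.3405 0.3587]
decoy [271.2 274.8] 300 (192, 86, 146) [0.3276 0.2534]
dish [315.7 276. ] 129 (193, 170, 156) [0.3212 0.1137]
t 21.2 p [ 0.5125 -0.0195  0.2606] yhead 89.71 w 0.958 F [1.  1.3 0.6] shift [-0.0599  0.3858  0.0011] yaw -0.29
```

```bash
python3 -m pendant '[[0.082,-0.005,0.032,0,-0.3],[0.082,-0.005,0.032,0,0],[0.082,-0.005,0.032,0,0],[0.082,-0.005,0.032,0,0],[0.082,-0.005,0.032,0,0],[0.082,-0.005,0.032,0,0],[0.082,-0.005,0.032,0,0],[0.082,-0.005,0.032,0,0],[0.082,-0.005,0.032,0,0],[0.082,-0.005,0.032,0,0],[0.082,-0.005,0.032,0,0],[0.082,-0.005,0.032,0,0]]'
python3 -m pendant '[[0.082,0,0.002,0,0],[0.082,0,0,0.02,0],[0.082,0,0,0.02,0],[0.082,0,0,0.02,0],[0.082,0,0,0.02,0],[0.082,0,0,0.006,0],[0.082,0,0,0,0],[0.055,0,0,0,0],[0.055,0,0,0,0],[0.055,0,0,0,0],[0.055,0,0,0,0],[0.055,0,0,0,0]]'
python3 - <<'E'
from h import *
go(.618,.072,.173,90)
E
```

```text
t: 22.2
eef_pos: [0.571, 0.3659, 0.2556]
tool_rot: [-0.001, -0.0, 1.0, -0.001]
contact_force: [0.3, 0.4, -0.2]
gripper_width: 0.963
grasp_force: 0.0
t: 23.2
eef_pos: [0.5719, 0.3667, 0.1726]
tool_rot: [0.001, -0.0, 1.0, 0.001]
contact_force: [-0.1, -0.6, 4.0]
gripper_width: 0.694
grasp_force: 22.1
t 23.2 p [0.5719 0.3667 0.1726] yhead 90.01 w 0.694 F [-0.1 -0.6  4. ] shift [-0.0461 -0.2947 -0.0007] yaw 0.01
```

```bash
python3 -m pendant '[[0.055,-0.002,-0.006,-0.001,0],[0.055,-0.002,-0.014,-0.001,0],[0.055,-0.002,-0.016,0,0],[0.055,-0.002,-0.016,0,0],[0.055,-0.002,-0.016,0,0],[0.055,-0.002,-0.016,0,0],[0.055,-0.002,-0.016,0,0],[0.055,-0.002,-0.016,0,0],[0.055,-0.002,-0.016,0,0],[0.055,-0.002,-0.016,0,0],[0.055,-0.002,-0.016,0,0],[0.055,-0.002,-0.016,0,0]]'
python3 -m pendant '[[0.055,-0.003,-0.016,0,0],[0.055,-0.003,-0.016,0,0],[0.055,-0.003,-0.016,0,0],[0.055,-0.003,-0.016,0,0],[0.055,-0.003,-0.016,0,0],[0.055,-0.003,-0.016,0,0],[0.055,-0.002,-0.010,0,0],[0.055,-0.001,-0.006,0,0],[0.055,0,-0.002,0,0],[0.055,0,0,0,0]]'
python3 - <<'E'
from h import *
go(.617,.072,.173,90)
E
```

```text
t: 24.2
eef_pos: [0.5956, 0.1847, 0.1733]
tool_rot: [0.0, -0.0, 1.0, 0.0]
contact_force: [-0.1, -0.2, -0.0]
gripper_width: 0.699
grasp_force: 21.8
t: 25.03
eef_pos: [0.6164, 0.0722, 0.1732]
tool_rot: [-0.0, 0.0, 1.0, 0.0]
contact_force: [-0.6, 0.5, -0.9]
gripper_width: 0.698
grasp_force: 21.7
t 25.03 p [0.6164 0.0722 0.1732] yhead 89.99 w 0.698 F [-0.6  0.5 -0.9] shift [-0.0006 -0.0002  0.0002] yaw -0.01
```

```bash
python3 -m pendant '[[0.076,0,0,0,0],[0.076,0,0,0,0],[0.076,0,0,0,0],[0.076,0,0,0,0],[0.076,0,0,-0.02,0],[0.076,0,0,-0.025,0],[0.082,0,0,-0.025,0],[0.082,0,0,-0.015,0]]'
python3 - <<'E'
from h import *
P,X=cloud('top');D=dishes(P,X)
go(.455,.350,.255,90)
E
```

```text
t: 25.7
eef_pos: [0.6171, 0.0729, 0.2607]
tool_rot: [0.001, -0.0, 1.0, 0.0]
contact_force: [0.3, 0.1, 1.0]
gripper_width: 0.961
grasp_force: 0.0
dish [237.4 165.7] 710 (227, 225, 220) [0.6804 0.3622]
decoy [204.1 223.3] 285 (61, 233, 235) [0.4944 0.468 ]
dish [240.2 235.2] 289 (217, 223, 223) [0.4537 0.3516]
decoy [206.2 261.7] 300 (205, 99, 158) [0.3728 0.459 ]
decoy [237.8 271.4] 301 (55, 233, 238) [0.3404 0.3587]
decoy [271.1 274.9] 298 (194, 86, 146) [0.3274 0.2535]
dish [315.9 276. ] 124 (193, 168, 153) [0.3211 0.1133]
t 25.75 p [0.618  0.073  0.2632] yhead 90.03 w 0.961 F [1.3 0.6 2.4] shift [0.1629 0.2771 0.0075] yaw 0.03
```

```bash
python3 -m pendant '[[0.082,0.0135,0.023,0,0],[0.082,0.0135,0.023,0,0],[0.082,0.0135,0.023,0,0],[0.082,0.0135,0.023,0,0],[0.082,0.0135,0.023,0,0],[0.082,0.0135,0.023,0,0],[0.082,0.0135,0.023,0,0],[0.082,0.0135,0.023,0,0],[0.082,0.0135,0.023,0,0],[0.082,0.0135,0.023,0,0],[0.082,0.0135,0.023,0,0],[0.082,0.0135,0.023,0,0]]'
python3 -m pendant '[[0.082,0,0.001,0,0],[0.082,0,0,0,0]]'
python3 - <<'E'
from h import *
go(.455,.350,.174,90)
E
```

```text
t: 26.75
eef_pos: [0.4533, 0.3496, 0.258]
tool_rot: [-0.0, -0.0, 1.0, -0.0]
contact_force: [1.2, -0.1, -0.5]
gripper_width: 0.958
grasp_force: 0.0
t: 26.92
eef_pos: [0.4529, 0.3514, 0.2581]
tool_rot: [-0.0, -0.002, 1.0, 0.0]
contact_force: [1.0, -0.4, -0.4]
gripper_width: 0.961
grasp_force: 0.0
t 26.92 p [0.4529 0.3514 0.2581] yhead 90.27 w 0.961 F [ 1.  -0.4 -0.4] shift [-0.0021 -0.0015  0.0841] yaw 0.27
```

```bash
python3 -m pendant '[[0.082,-0.001,-0.001,0.02,0],[0.082,0,0,0.02,0],[0.082,0,0,0.02,0],[0.082,0,0,0.018,0],[0.082,0,0,0.005,0],[0.082,0,0,0,0],[0.082,0,0,0,0],[0.055,0,0,0,0],[0.055,0,0,0,0],[0.055,0,0,0,0],[0.055,0,0,0,0],[0.055,0,0,0,0]]'
python3 - <<'E'
from h import *
go(.5175,.0785,.174,90)
E
```

```text
t: 27.92
eef_pos: [0.456, 0.3486, 0.1767]
tool_rot: [0.001, -0.0, 1.0, 0.001]
contact_force: [-1.0, -0.7, 4.9]
gripper_width: 0.688
grasp_force: 20.6
t 27.92 p [0.456  0.3486 0.1767] yhead 90.0 w 0.688 F [-1.  -0.7  4.9] shift [-0.0615 -0.2701  0.0025] yaw 0.0
```

```bash
python3 -m pendant '[[0.055,-0.003,-0.006,0,0],[0.055,-0.003,-0.014,0,0],[0.055,-0.003,-0.016,0,0],[0.055,-0.003,-0.016,0,0],[0.055,-0.003,-0.016,0,0],[0.055,-0.003,-0.016,0,0],[0.055,-0.003,-0.016,0,0],[0.055,-0.003,-0.016,0,0],[0.055,-0.003,-0.016,0,0],[0.055,-0.003,-0.016,0,0],[0.055,-0.003,-0.016,0,0],[0.055,-0.003,-0.016,0,0]]'
python3 -m pendant '[[0.055,-0.005,-0.016,0,0],[0.055,-0.005,-0.016,0,0],[0.055,-0.005,-0.016,0,0],[0.055,-0.005,-0.016,0,0],[0.055,-0.004,-0.012,0,0],[0.055,-0.002,-0.008,0,0],[0.055,0,-0.004,0,0],[0.055,0,-0.002,0,0],[0.055,0,0,0,0],[0.055,0,0,0,0]]'
python3 -m pendant '[[0.076,0,0,0,0],[0.076,0,0,0,0],[0.076,0,0,0,0],[0.076,0,0,0,0],[0.076,0,0,-0.02,0],[0.076,0,0,-0.025,0],[0.082,0,0,-0.025,0],[0.082,0,0,-0.03,0]]'
```

```text
t: 28.92
eef_pos: [0.4924, 0.1686, 0.1767]
tool_rot: [0.002, -0.001, 1.0, 0.002]
contact_force: [-1.1, 5.1, 7.2]
gripper_width: 0.694
grasp_force: 21.8
t: 29.75
eef_pos: [0.5186, 0.0782, 0.1767]
tool_rot: [0.002, 0.0, 1.0, 0.001]
contact_force: [1.0, 2.2, 6.9]
gripper_width: 0.697
grasp_force: 21.7
t: 30.42
eef_pos: [0.5167, 0.078, 0.2752]
tool_rot: [-0.001, -0.0, 1.0, -0.0]
contact_force: [0.2, -0.5, -0.4]
gripper_width: 0.958
grasp_force: 0.0
```

```bash
python3 -m pendant '[[0.06,0.001,-0.036,-0.003,0],[0.06,0,-0.036,-0.003,0],[0.06,0,-0.036,-0.003,0],[0.06,0,-0.036,-0.003,0],[0.06,0,-0.036,-0.003,0],[0.06,0,-0.036,-0.003,0],[0.06,0,-0.036,-0.003,0],[0.06,0,-0.036,-0.003,0],[0.06,0,-0.036,-0.003,0],[0.06,0,-0.036,-0.003,0]]'
python3 -m pendant '[[0.05,0,0,0,7],[0.05,0,0,0,7],[0.05,0,0,0,7],[0.05,0,0,0,7],[0.05,0,0,0,7],[0.05,0,0,0,7],[0.05,0,0,0,7],[0.05,0,0,0,7],[0.05,0,0,0,7],[0.05,0,0,0,7],[0.05,0,0,0,6.5],[0.05,0,0,0,0]]'
python3 - <<'E'
from h import *
P,X=cloud('top');D=dishes(P,X,False)
R=np.array([[.6165,.072],[.6092,-.028],[.5166,.0788],[.5096,-.0208]])
for d in D:
    e=d[0]-R;k=np.argmin(np.hypot(*e.T));
    if np.hypot(*e[k])<.06:print(k+1,d[0].round(4),e[k].round(4),d[2])
H=hsv(P);reg=(X[...,0]>.4)&(X[...,0]<.72)&(X[...,1]<-.1)&(X[...,1]>-.36)
for n,k in(("orange",(H[...,0]>5)&(H[...,0]<22)&(H[...,1]>130)&reg),("tall",(X[...,2]>.042)&(X[...,2]<.07)&reg)):
    for c,a,m in blobs(k,4):print(n,c,a,colour(m,P),ray("top",c,.023 if n=="orange" else .056).round(4))
go(.517,-.2843,.206,13.4)
a=cv2.resize(P[160:240,300:380],(400,400),interpolation=cv2.INTER_CUBIC);b=cv2.resize(P[160:240,380:460],(400,400),interpolation=cv2.INTER_CUBIC)
cv2.imwrite("pics/chk.png",np.hstack([a,b]))
E
```

```text
t: 31.25
eef_pos: [0.5158, -0.2835, 0.3051]
tool_rot: [-0.0, -0.0, 1.0, 0.0]
contact_force: [0.5, -0.4, -0.5]
gripper_width: 0.704
grasp_force: 0.0
t: 32.25
eef_pos: [0.5163, -0.2815, 0.3048]
tool_rot: [-0.0, 0.62, 0.784, -0.0]
contact_force: [-0.1, 0.2, -0.0]
gripper_width: 0.585
grasp_force: 0.0
1 [0.6163 0.0758] [-0.0002  0.0038] 271
2 [ 0.6048 -0.0255] [-0.0044  0.0025] 275
3 [0.5162 0.0812] [-0.0004  0.0024] 280
4 [ 0.5078 -0.0176] [-0.0018  0.0032] 280
orange [427.625  193.9375] 16 (33, 102, 185) [ 0.5704 -0.247   0.023 ]
orange [402.61538462 208.15384615] 13 (36, 114, 207) [ 0.5269 -0.1657  0.023 ]
tall [444.30769231 209.36538462] 52 (199, 198, 189) [ 0.5166 -0.2857  0.056 ]
tall [416.08163265 216.46938776] 49 (181, 85, 30) [ 0.4968 -0.1984  0.056 ]
t 32.3 p [ 0.5164 -0.2814  0.3049] yhead 13.65 w 0.587 F [-0.3 -0.2  0. ] shift [-0.0029  0.      0.0989] yaw 0.25
```

View pics/chk.png

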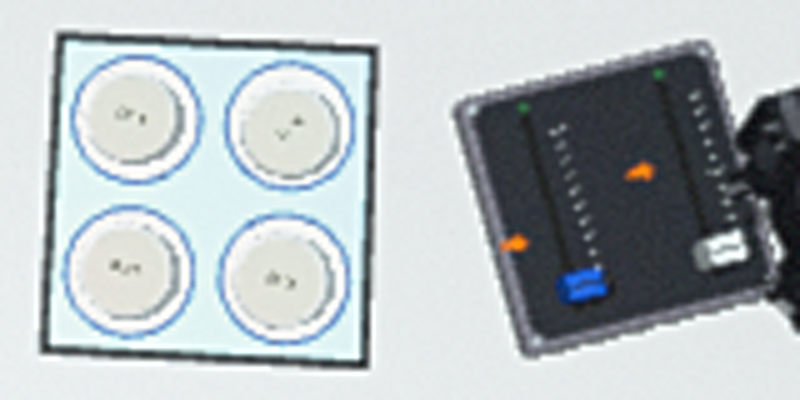

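```bash
python3 - <<'E'
from h import *
P,X=cloud("side")
H=hsv(P);reg=(X[...,0]>.4)&(X[...,0]<.72)&(X[...,1]<-.1)&(X[...,1]>-.36)
for k in((H[...,0]>4)&(H[...,0]<22)&(H[...,1]>120)&reg,):
    for c,a,m in blobs(k,4):print("orange",c,a,ray("side",c,.0235).round(4),X[m].mean(0).round(4))
for c,a,m in blobs((X[...,2]>.03)&(X[...,2]<.07)&reg,10):
    t=m&(X[...,2]>.0535);print("fader",a,t.sum(),colour(m,P),X[m].mean(0).round(4),X[t].mean(0).round(4),X[m].max(0).round(3),X[m].min(0).round(3))
print(-np.array(bot.camera_model("top")["R"]).T@bot.camera_model("top")["t"])
E
python3 -m pendant '[[0.05,-0.003,0,0.02,0],[0.05,0,0,0.02,0],[0.05,0,0,0.02,0],[0.05,0,0,0.02,0],[0.05,0,0,0.018,0],[0.05,0,0,0,0],[0.05,0,0,0,0],[0.012,0,0,0,0],[0.012,0,0,0,0],[0.012,0,0,0,0],[0.012,0,0,0,0],[0.012,0,0,0,0]]' 20
```

```text
orange [398.79166667 269.91666667] 24 [ 0.574  -0.2506  0.0235] [ 0.5737 -0.2509  0.0238]
fader 190 61 (111, 46, 14) [ 0.4958 -0.2093  0.0469] [ 0.4976 -0.2074  0.0569] [ 0.508 -0.195  0.061] [ 0.489 -0.218  0.03 ]
fader 227 79 (126, 126, 123) [ 0.5157 -0.2969  0.047 ] [ 0.5178 -0.2946  0.0567] [ 0.531 -0.282  0.059] [ 0.508 -0.306  0.03 ]
[0.40167287 0.07896009 1.17619274]
t: 33.35
eef_pos: [0.5177, -0.2849, 0.2086]
tool_rot: [0.001, 0.619, 0.785, 0.0]
contact_force: [-0.9, -0.0, 6.8]
gripper_width: 0.201
grasp_force: 25.1
```

```bash
python3 -m pendant '[[0.012,0,0.005,0,0],[0.012,0,0.005,0,0],[0.012,0,0.005,0,0],[0.012,0,0.005,0,0],[0.012,0,0.005,0,0],[0.012,0,0.005,0,0],[0.012,0,0.006,0,0],[0.012,0,0.006,0,0],[0.012,0,0.006,0,0],[0.012,0,0.006,0,0],[0.012,0,0.005,0,0],[0.012,0,0.003,0,0]]'
python3 -m pendant '[[0.012,0,0,0,0],[0.012,0,0,0,0]]'
python3 -m pendant '[[0.05,0,0,0,0],[0.05,0,0,0,0],[0.05,0,0,0,0],[0.05,0,0,0,0],[0.05,0,0,-0.02,0],[0.05,0,0,-0.025,0],[0.05,0,0,-0.025,0],[0.05,0,0,-0.025,0]]'
python3 - <<'E'
from h import *
go(.4965,-.1967,.206,13.2)
E
```

```text
t: 34.35
eef_pos: [0.5782, -0.2709, 0.2087]
tool_rot: [0.001, 0.619, 0.785, -0.0]
contact_force: [-1.7, -1.7, 6.2]
gripper_width: 0.206
grasp_force: 25.1
t: 34.52
eef_pos: [0.5784, -0.2707, 0.2086]
tool_rot: [0.002, 0.619, 0.785, 0.0]
contact_force: [1.2, -1.5, 5.0]
gripper_width: 0.204
grasp_force: 25.0
t: 35.18
eef_pos: [0.5772, -0.2698, 0.3028]
tool_rot: [-0.001, 0.619, 0.785, -0.0]
contact_force: [0.1, -0.3, 0.8]
gripper_width: 0.583
grasp_force: 0.0
t 35.18 p [ 0.5772 -0.2698  0.3028] yhead 13.52 w 0.583 F [ 0.1 -0.3  0.8] shift [ 0.0899 -0.0613  0.097 ] yaw 0.32
```

Next is the blue fader: grip it and move it up by about 0.037.

```bash
python3 -m pendant '[[0.05,0.03,-0.02,0,0.3],[0.05,0.03,-0.02,0,0],[0.05,0.03,-0.021,0,0],[0.05,0,0,0.02,0],[0.05,0,0,0.02,0],[0.05,0,0,0.02,0],[0.05,0,0,0.02,0],[0.05,0,0,0.015,0],[0.05,0,0,0,0],[0.05,0,0,0,0]]'
python3 -m pendant '[[0.012,0,0,0,0],[0.012,0,0,0,0],[0.012,0,0,0,0],[0.012,0,0,0,0],[0.012,0,0,0,0]]'
python3 -m pendant '[[0.012,0,0.004,0,0],[0.012,0,0.004,0,0],[0.012,0,0.004,0,0],[0.012,0,0.004,0,0],[0.012,0,0.004,0,0],[0.012,0,0.004,0,0],[0.012,0,0.004,0,0],[0.012,0,0.004,0,0],[0.012,0,0.003,0,0],[0.012,0,0.002,0,0],[0.012,0,0,0,0],[0.012,0,0,0,0]]'
python3 -m pendant '[[0.05,0,0,0,0],[0.05,0,0,0,0],[0.05,0,0,0,0],[0.05,0,0,0,0],[0.05,0,0,-0.02,0],[0.05,0,0,-0.025,0],[0.05,0,0,-0.025,0],[0.05,0,0,-0.03,0]]'
python3 -m pendant '[[0.05,-0.03,0,-0.03,0],[0.05,-0.035,0,-0.03,0],[0.05,-0.035,0,-0.03,0],[0.05,-0.035,0,-0.01,0],[0.05,-0.035,0,0,0],[0.05,-0.035,0,0,0],[0.05,-0.035,0,0,0],[0.05,0,0,0,0]]'
python3 - <<'E'
from h import *
P,X=cloud('top');D=dishes(P,X,False)
R=np.array([[.6165,.072],[.6092,-.028],[.5166,.0788],[.5096,-.0208]])
for d in D:
    e=d[0]-R;k=np.argmin(np.hypot(*e.T));
    if np.hypot(*e[k])<.06:print(k+1,d[0].round(4),e[k].round(4),d[2])
H=hsv(P);reg=(X[...,0]>.4)&(X[...,0]<.72)&(X[...,1]<-.1)&(X[...,1]>-.36)
for n,k in(("orange",(H[...,0]>5)&(H[...,0]<22)&(H[...,1]>130)&reg),("tall",(X[...,2]>.042)&(X[...,2]<.07)&reg)):
    for c,a,m in blobs(k,4):print(n,c,a,colour(m,P),ray("top",c,.023 if n=="orange" else .056).round(4))
S,_=bot.read_camera('side')
b=cv2.resize(P[165:230,390:455],(400,400),interpolation=cv2.INTER_CUBIC);a=cv2.resize(S[235:315,330:450],(400,400),interpolation=cv2.INTER_CUBIC)
cv2.imwrite("pics/chk2.png",np.hstack([a,b]))
E
```

```text
t: 36.02
eef_pos: [0.4971, -0.1964, 0.2068]
tool_rot: [-0.001, 0.621, 0.784, -0.0]
contact_force: [0.2, -0.3, 0.7]
gripper_width: 0.584
grasp_force: 0.0
t: 36.43
eef_pos: [0.4979, -0.1967, 0.2084]
tool_rot: [0.001, 0.621, 0.784, 0.0]
contact_force: [-1.1, 0.9, 6.4]
gripper_width: 0.205
grasp_force: 25.3
t: 37.43
eef_pos: [0.5341, -0.1884, 0.2084]
tool_rot: [0.001, 0.621, 0.784, 0.0]
contact_force: [-0.4, -0.6, 5.0]
gripper_width: 0.203
grasp_force: 25.2
t: 38.1
eef_pos: [0.5329, -0.1878, 0.3073]
tool_rot: [-0.001, 0.621, 0.784, -0.001]
contact_force: [1.5, 0.8, 0.3]
gripper_width: 0.585
grasp_force: 0.0
t: 38.77
eef_pos: [0.585, -0.4217, 0.4003]
tool_rot: [0.001, 0.624, 0.782, -0.002]
contact_force: [-1.7, -0.5, -0.3]
gripper_width: 0.583
grasp_force: 0.0
1 [0.6165 0.0758] [-0.      0.0038] 271
2 [ 0.6047 -0.0253] [-0.0045  0.0027] 275
3 [0.5164 0.0811] [-0.0002  0.0023] 280
4 [ 0.5078 -0.0176] [-0.0018  0.0032] 279
orange [427.625  193.9375] 16 (35, 102, 186) [ 0.5704 -0.247   0.023 ]
orange [402.61538462 208.15384615] 13 (38, 115, 208) [ 0.5269 -0.1657  0.023 ]
tall [438.67346939 189.85714286] 49 (199, 198, 188) [ 0.5774 -0.2723  0.056 ]
tall [412.74 204.72] 50 (176, 82, 29) [ 0.5332 -0.1902  0.056 ]
```

View pics/chk2.png

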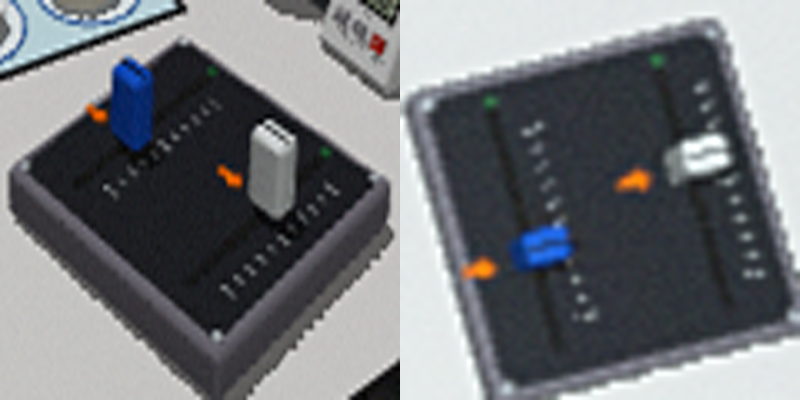

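The top view shows each fader line about 1 mm from its arrow (blue at (413,205), white at (439,190)). All four dishes are within about 5 mm of their ring centres, and the arm is clear of everything.

```bash
python3 -c "
from station import bot
print(bot.hand_in())"
```

```text
the job is handed in; nothing more can be done
None
```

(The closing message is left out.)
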